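Stow the stubby screwdriver in the push-latch accessory case

TASK

Put the stubby screwdriver away in the sewing-machine accessory case: push the shut lid in once so that it springs open, put the screwdriver in the tool well (the large empty compartment), then swing the lid down and push it in again until the latch catches, and leave it latched shut. Feel for the latch's stop and never press on the case with more than 16 N, and do not disturb the pattern weight, the tape measure or the scissors.

Things in the scene. Friction and masses are not known exactly. Their poses are not given: they have to be found in the camera images.
- case: Accessory case fixed to the bench: grey plastic tub 120 mm (x) by 200 mm (y) by 56 mm high, 3 mm walls, off-white lid. Origin: centre of its underside. x points from the front (latch side, nearer the robot) to the hinge side, z up. Inside: a 22 mm deep strip along the front (latch, bobbins); behind it a tray of presser feet (+y side) and the empty tool well (-y side); partitions reach 41 mm.
- lid (a joint): Lid angle (rad): 0 latched shut, 2.15 fully open (leaning back past upright), slightly negative while pushed in. Lid 123 mm from hinge to front edge, 206 mm wide, 3.5 mm thick, skirts 19 mm down its front and 16 mm down its sides. A damped spring always drives it open (2 to 4 N at its front edge, about 2.5 s to swing right open): it stays down only when latched or held.
- latch (a point): Push latch under the lid's finger spot, 47 mm above the bench, axes as the case. Pushing the shut lid in and letting go releases it; pushing the open lid down and in past its shut height and letting go latches it; by turns. It trips 2 to 9 mm in (its depth screw is set differently each time) at 5 to 9 N; a hard stop follows within 1 mm. A push of 10 to 12 N always trips it; less may do nothing.
- lid_spot (a point): Round moulded finger spot (24 mm across) on the lid's outer face, at mid-width, 102 mm from the hinge axis, 21 mm in from the front edge, over the latch. Moves with the lid; its z is the lid's outward normal, its x points to the hinge. Latched, it is 71 mm above the bench.
- hinge (a point): The lid's hinge axis at mid-width, 65.5 mm above the bench and 60 mm behind the case's centre; axes as the case, the lid turns about y. The plane of the lid's outer face passes 5.5 mm off this axis.
- well (a point): Centre of the floor of the tool well, 3 mm above the bench; axes as the case. The well measures 90 mm along x by 116 mm along y, open above when the lid is open.
- driver_grip (a point): Middle of the handle of the stubby screwdriver, 12 mm above its underside as it lies. Fluted black handle 45 mm long and 24 mm thick, 22 mm steel shank and a flat tip, 70 mm overall, 0.06 kg or so. Its x runs along the tool towards the tip; the tool reaches from 22.5 mm behind this point to 47.5 mm ahead of it.
- weight_mid (a point): Steel pattern weight, a disc 60 mm across with a small knob, 38 mm high; point 15 mm above its underside. To be left alone.
- tape_mid (a point): White round tape-measure case, 56 mm across, 18 mm high; its centre. To be left alone.
- scissors_mid (a point): Orange-handled scissors, 190 mm long, lying flat, 10 mm high; the point at the pivot screw. Its x runs towards the tips. To be left alone.
Things that resemble listed ones, but are neither listed nor needed, are in the scene too. There is more than one size of the part that bears driver_grip; the job needs the larger.

How it is judged:
On the way, in this order (a step that is already met when the one before it is completed fails the run):
1. the lid has sprung open (value of joint lid above 1.5 rad), for 0.2 s.
2. the screwdriver lies in the tool well, let go (x of driver_grip in the frame of case between -0.033 and 0.057 m and y of driver_grip in the frame of case between -0.097 and 0.021 m and z of driver_grip in the frame of case below 0.03 m and contact force between the fingers and driver below 0.05 N), for 0.2 s.
At the end, for the whole second after the job is handed in: The lid is latched shut by itself (within 0.02 rad of its latched angle, at rest, nobody holding it) with the screwdriver lying in the tool well (value of joint lid between -0.02 and 0.02 rad and velocity of joint lid between -0.05 and 0.05 rad/s and x of driver_grip in the frame of case between -0.033 and 0.057 m and y of driver_grip in the frame of case between -0.097 and 0.021 m and z of driver_grip in the frame of case below 0.03 m); the robot touches nothing.
It fails at once if the case or its lid is pressed with more than 16 N (contact force between any of the fingers, the arm and case above 16 N).
It fails at once if the pattern weight, tape measure or scissors are moved more than 25 mm (distance of any of weight_mid, tape_mid, scissors_mid from where it was at the start of the episode above 0.025 m).
It also fails if it takes over 72 s, if anything falls off the work surface, if the arm or the gripper's body presses on something with over 40 N, if the wrist force passes 120 N, or if a joint passes its speed limit or range.

ROBOT

A 6-joint arm with a two-finger parallel gripper is mounted at the origin on the work surface. World frame = base frame: x ahead of the robot, y to its left, z up, the work surface at z = 0. Lengths are in m, angles in rad, forces in N, time in s.
With the tool pointing down it reaches from about 0.35 to 0.85 m from the base axis. Payload 8.1 kg.
Tool frame: the origin (TCP) lies on the mounting face of the last link; the fingertips stand 186 mm ahead of it and the grasp point (between the pads) lies 167 mm ahead of it; z points along the fingers, y is the line along which they close (so a half turn about z gives the same grasp; the last joint's range is limited). The gripper opens to 93 mm and grips with 3 to 60 N. Pads are 15 mm wide; open, the fingers measure 128 mm over their backs; the gripper's body (75 mm by 188 mm) begins 65 mm behind the grasp point.
Start: joints at [1.023, 0.13, 1.488, -0, 1.523, -0.085], TCP at [0.268, 0.537, 0.405] pointing down, gripper open.
Joint ranges: [-2.96, 2.96], [-0.89, 2.26], [0.02, 2.5], [-1.34, 4.48], [0, 2.73], [-2.66, 2.66]. Speed limits (rad/s): [2.39, 2.39, 2.79, 3.14, 3.14, 3.14].

INTERFACE

Orientations are given as a rotation vector (axis times angle).
In Python, from plant import * gives the robot as it stands. The module is installed in compiled form; this text tells all that it offers.
- The arm moves only by the tool arm_command, never from a script. Its argument "increments" is a list of rows, each a list of 6 numbers: the shift along the tool's x, y, z in units of 0.2 m (1.0 is 0.2 m), then the turn, a rotation vector about the tool's x, y, z in units of pi rad (1.0 is pi rad). A call has exactly 5 rows; each row is the pose to reach, as a shift and turn from the pose commanded when the call began, along the tool's axes at that moment, turning the shorter way round; what a row does not reach only later rows make up. A row lasts 1/8 s, in which the tool goes at most 62.5 mm and 10.7 degrees, less where a joint would pass 70% of its speed; a pose out of reach is approached as far as the arm can. A call with a number of a shift or a turn outside -1 to 1 is refused whole. A call with a gripper value outside its range is refused whole. "fingers" is the closure, from -1 (fully open) to 1 (shut), set as the call begins (left out, the last holds). The fingers move at their own pace and stop on an object; "force" is the grip in N (left out, the last holds). Time passes only in rows, so rows that repeat a pose let the fingers close, or fill a call up. It gives the time, the measured TCP pose, the force, the opening and the grip force at its end, in the units of the state.
- read_state(): the state, without advancing time (a new reading comes with each control period).
- read_camera(name): name is "scene" or "side" or "wrist"; returns a dict with "image" (384x512x3 uint8, red, green, blue), "fx", "fy", "cx", "cy" (pixels), "T" (4x4, takes a point from camera to world coordinates). Camera axes: x right, y down, z forward; pixel columns grow to the right and rows downward; lengths in m; the calibration is good to about 2 mm. A picture is of the moment at which its call begins. There is no depth.
- close_job(): hands the job in; it is judged then, once.
The state is a dict: "t": time; "q": joint angles; "dq": joint speeds; "joint_torque": joint torques, N m; "tool_pos": TCP position; "orientation": TCP orientation; "force": force on the tool from outside, world axes, zero at the start; "wrist_torque": the same for the moment, N m; "opening": finger opening in m; "gripper_force": force on a finger pad.
Only numpy, scipy, OpenCV 4.12 (cv2) and the standard library are available. Lean on these libraries where they do the work, as an engineer would, in place of code of your own. Each camera call takes 0.05 s, during which the arm holds its last target. There are 200 camera calls.

## Working session

There is one attempt and no reset: what is moved stays moved. The work goes in short steps, Python scripts to look and compute and a tool call to move; the robot and the scene stay as the last step left them, time stands still between calls to the robot, and variables do not carry over. Pictures are saved under pics/ and viewed, at most 10 in all, crops included, and the job is handed in when it is done.

Besides the shell and the picture viewer there is one more tool, called as name(argument=value, ...), one argument or row to a line, values as JSON. arm_command: Moves the arm, as the interface text tells. Shifts and turns lie within -1 to 1; 1 stands for 0.2 m of shift or pi rad of turn. Its arguments: {"type":"object","properties":{"increments":{"type":"array","items":{"type":"array","items":{"type":"number","minimum":-1,"maximum":1}}},"fingers":{"type":"number"},"force":{"type":"number"}},"required":["increments"]}

```bash
mkdir -p pics
cat > h.py <<'E'
from plant import *
import numpy as np, cv2
from scipy.spatial.transform import Rotation as R
def ray(c,u,v):
    d=c["T"][:3,:3]@np.array([(u-c["cx"])/c["fx"],(v-c["cy"])/c["fy"],1.]); return c["T"][:3,3],d
def onz(c,u,v,z):
    o,d=ray(c,u,v); return o+d*(z-o[2])/d[2]
def proj(c,p):
    T=np.linalg.inv(c["T"]); q=T[:3,:3]@np.asarray(p)+T[:3,3]; return np.array([c["fx"]*q[0]/q[2]+c["cx"],c["fy"]*q[1]/q[2]+c["cy"]])
def save(n,im): cv2.imwrite("pics/"+n+".png",im[:,:,::-1])
def inc(p,rv=None):
    "increments from current pose to TCP p"
    s=read_state(); r=R.from_rotvec(s["orientation"])
    print("shift units",np.round(r.inv().apply(np.asarray(p)-s["tool_pos"])/0.2,3))
    if rv is not None: print("turn",np.round((r.inv()*rv).as_rotvec()/np.pi,4))
E
python3 - <<'E'
from h import *
import pickle
d={}
for n in("scene","side"):
    c=read_camera(n); d[n]=c; print(n,c["fx"],c["T"].round(3).tolist())
pickle.dump(d,open("c0.pkl","wb"))
a=np.hstack([d["scene"]["image"],d["side"]["image"]])
save("a",d["scene"]["image"]); save("b",d["side"]["image"])
s=read_state(); print(s["t"],R.from_rotvec(s["orientation"]).as_matrix().round(3), s["tool_pos"],s["opening"])
E
```

```text
scene 440.7679869151448 [[-0.241, 0.655, -0.716, 1.265], [0.971, 0.164, -0.176, 0.2], [0.002, -0.737, -0.676, 0.778], [0.0, 0.0, 0.0, 1.0]]
side 376.6757902030124 [[0.999, -0.033, 0.017, 0.519], [-0.032, -0.519, 0.854, -0.81], [-0.019, -0.854, -0.52, 0.596], [0.0, 0.0, 0.0, 1.0]]
0.1 [[-0.895  0.446 -0.001]
 [ 0.446  0.895 -0.001]
 [ 0.    -0.002 -1.   ]] [0.26773968 0.53672576 0.40377915] 0.09277461630924226
```

View pics/a.png

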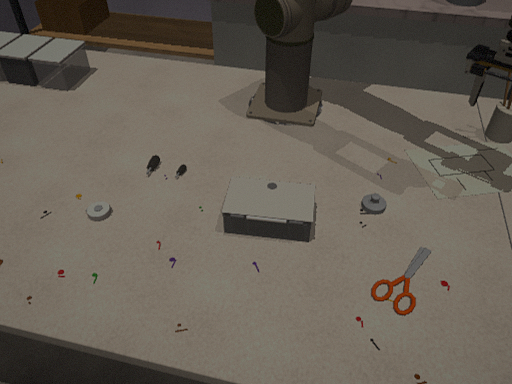

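View pics/b.png

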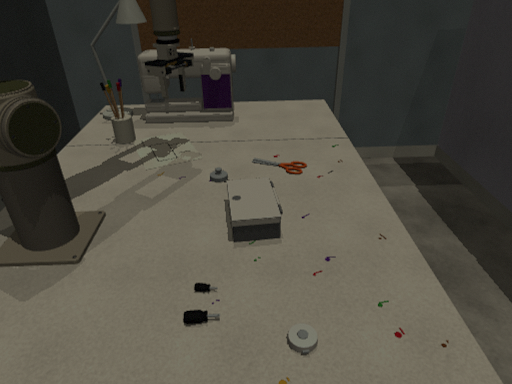

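The scene view shows the case lid at about (270,198) with the finger spot at (272,186). The larger driver is at (153,163) with the smaller one at (181,170), the tape at (98,211), the weight at (374,203) and the scissors at (402,280). In the side view the larger driver is at (197,317), tip towards +x.

Run:
```python
from h import *
import pickle
d=pickle.load(open("c0.pkl","rb"))
for n,box in(("scene",(135,145,195,185)),("side",(175,275,225,330))):
    c=d[n]; x0,y0,x1,y1=box
    g=c["image"][y0:y1,x0:x1].max(2); m=(g<60).astype(np.uint8)
    k,l,s,ce=cv2.connectedComponentsWithStats(m)
    for i in range(1,k):
        if s[i,4]>15:
            yx=np.argwhere(l==i); w=[onz(c,x+x0,y+y0,0.012)[:2] for y,x in yx]; w=np.array(w)
            e,v=np.linalg.eigh(np.cov(w.T)); a=w@v[:,1]
            print(n,s[i],ce[i]+[x0,y0],w.mean(0).round(4),"ext",np.ptp(a).round(3),np.ptp(w@v[:,0]).round(3),"ax",v[:,1].round(3))
for n,u,v in(("scene",272,186),("side",236.5,198)): print("spot",onz(d[n],u,v,0.071).round(4))
print("tape",onz(d["scene"],98,211,.009),"weight",onz(d["scene"],374,203,.015))
A=cv2.resize(d["scene"]["image"][170:245,210:330],None,fx=6,fy=6,interpolation=cv2.INTER_CUBIC)
save("c",A)
A=cv2.resize(np.hstack([d["side"]["image"][170:245,215:290],d["side"]["image"][270:345,165:240]]),None,fx=5,fy=5,interpolation=cv2.INTER_CUBIC)
save("d",A)
```

```text
scene [ 12  11  13  16 123] [153.44715447 162.7398374 ] [ 0.4077 -0.2933] ext 0.066 0.028 ax [-0.982 -0.189]
scene [42 20  9 11 62] [181.4516129  169.66129032] [ 0.4172 -0.2076] ext 0.043 0.02 ax [-0.994 -0.109]
side [ 19   8  17  10 133] [201.7518797  287.42105263] [ 0.4119 -0.2138] ext 0.039 0.029 ax [-0.926  0.377]
side [  8  35  26  16 324] [194.81790123 317.2345679 ] [ 0.4055 -0.2947] ext 0.05 0.037 ax [-0.999  0.039]
spot [0.4875 0.0567 0.071 ]
spot [0.4865 0.055  0.071 ]
tape [ 0.61325453 -0.35139614  0.009     ] weight [0.42624191 0.30495264 0.015     ]
```

View pics/c.png

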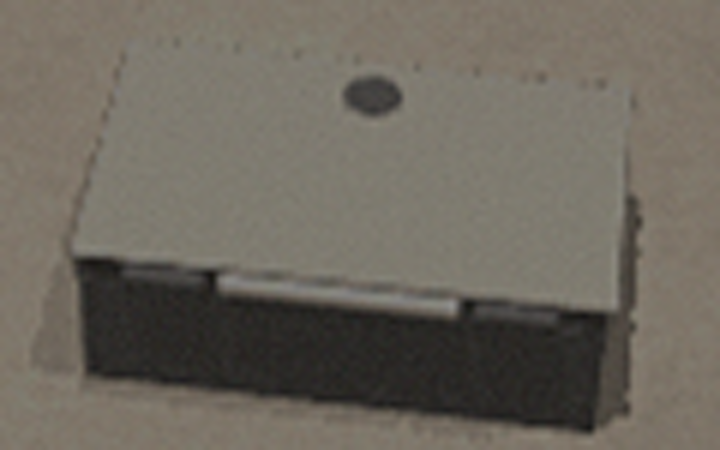

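View pics/d.png

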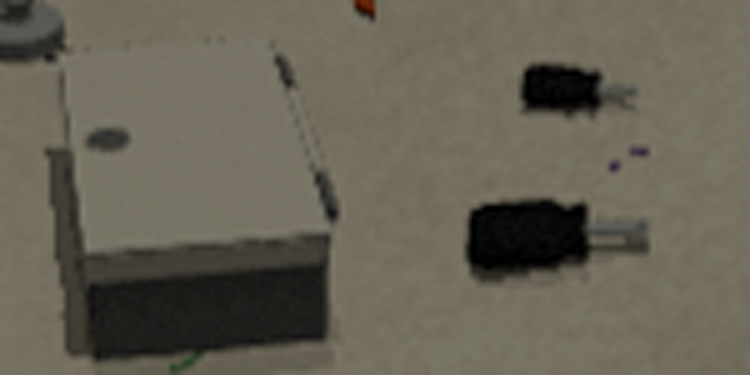

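Run:
```python
from h import *
import pickle
d=pickle.load(open("c0.pkl","rb")); c=d["scene"]
P=[onz(c,210+u/6,170+v/6,.071)[:2] for u,v in((128,43),(630,88),(616,312),(72,257))]
P=np.array(P); print(P.round(4)); print("sides",[np.linalg.norm(P[i]-P[(i+1)%4]).round(4) for i in range(4)])
e=(P[1]-P[0])/np.linalg.norm(P[1]-P[0])+(P[2]-P[3])/np.linalg.norm(P[2]-P[3]); th=np.arctan2(-e[0],e[1]); print("yaw",th,"cen",P.mean(0))
for a,b in((P[0],P[1]),(P[3],P[2])): print(np.arctan2(-(b-a)[0],(b-a)[1]))
for a,b in((P[0],P[3]),(P[1],P[2])): print(np.arctan2((b-a)[1],(b-a)[0]))
c=d["side"]
h=onz(c,195.6,316.8,.012); t=onz(c,219,317,.012); b=onz(c,165+(470-375)/5,317,.012)
print("drv",h,t,b,np.arctan2(*(t-h)[1::-1]),np.linalg.norm(t-b))
c=d["scene"]; print(c["image"][150:178:3,145:165:3].max(2))
s=read_state(); y=th
for yw in (th,):
  for k in(0,np.pi): 
    M=R.from_euler("z",yw+k)*R.from_rotvec([np.pi,0,0]); inc([.4868-.0,.0557,.300],M)
```

```text
[[ 0.4799 -0.047 ]
 [ 0.4576  0.1563]
 [ 0.5821  0.1686]
 [ 0.6034 -0.0335]]
sides [np.float64(0.2046), np.float64(0.1251), np.float64(0.2033), np.float64(0.1242)]
yaw 0.1072936488540331 cen [0.53076403 0.06110753]
0.10954045299679135
0.10504684471127484
0.10914864626282697
0.09847658659704622
drv [ 0.40692635 -0.29382599  0.012     ] [ 0.45314967 -0.29658449  0.012     ] [ 0.38403755 -0.29320706  0.012     ] -0.05960693592422251 0.06919459464373941
[[129 126 125 128 127 126 126]
 [126 128 128 126 126 124 126]
 [125 127 127  28  35 132 123]
 [130 130  35  35  38 124 127]
 [127  97  39  34  31  76 128]
 [128  34  31  30  41 129 125]
 [130  34  54  43  73 129 125]
 [128  88  63 106 128 126 126]
 [131  84 123 126 124 127 129]
 [124 105 128 127 126 126 127]]
shift units [-2.054 -1.662  0.521]
turn [-3.000e-04  7.000e-04  8.185e-01]
shift units [-2.054 -1.662  0.521]
turn [-0.0005 -0.0002 -0.1815]
```

arm_command(
  increments=[
    [-0.2,-0.16,0.04,0,0,0],
    [-0.45,-0.37,0.1,0,0,0],
    [-0.7,-0.58,0.15,0,0,0],
    [-0.9,-0.75,0.2,0,0,0],
    [-1,-0.83,0.2,0,0,0],
  ],
  fingers=1,
  force=20,
)

```text
t: 0.72
tool_pos: [0.3731, 0.2963, 0.3632]
orientation: [-0.724, -3.056, 0.003]
force: [0.2, 0.7, -0.2]
opening: 0.0472
gripper_force: 0.0
```

arm_command(
  increments=[
    [-0.2,-0.16,0.04,0,0,-0.04],
    [-0.45,-0.37,0.1,0,0,-0.08],
    [-0.7,-0.58,0.15,0,0,-0.12],
    [-0.9,-0.75,0.2,0,0,-0.16],
    [-1,-0.83,0.2,0,0,-0.1815],
  ],
)

```text
t: 1.35
tool_pos: [0.4777, 0.0584, 0.3234]
orientation: [0.169, -3.135, 0.001]
force: [0.1, -0.4, -0.4]
opening: 0.001
gripper_force: 0.0
```

Run:
```python
from h import *
M=R.from_euler("z",.107+np.pi)*R.from_rotvec([np.pi,0,0]); inc([.487,.0558,.264],M); s=read_state(); print(s["q"].round(2),s["force"],s["t"],s["opening"]); print(R.from_rotvec(s["orientation"]).as_matrix().round(3))
```

```text
shift units [-0.046 -0.018  0.297]
turn [-0.0001 -0.0007  0.0002]
[ 0.02 -0.14  1.91 -0.    1.38 -1.66] [ 0.10103904 -0.37822987 -0.41215707] 1.35 0.0010300424353312527
[[-0.994 -0.107 -0.002]
 [-0.107  0.994 -0.001]
 [ 0.002 -0.    -1.   ]]
```

arm_command(
  increments=[
    [-0.045,-0.015,0.1,0,0,0],
    [-0.045,-0.015,0.2,0,0,0],
    [-0.045,-0.015,0.27,0,0,0],
    [-0.045,-0.015,0.31,0,0,0],
    [-0.045,-0.015,0.31,0,0,0],
  ],
)

```text
t: 1.98
tool_pos: [0.4865, 0.0594, 0.2623]
orientation: [0.169, -3.136, -0.0]
force: [-0.6, 0.6, 0.2]
opening: 0.0004
gripper_force: 0.0
```

arm_command(
  increments=[
    [0,0,0.005,0,0,0],
    [0,0,0.01,0,0,0],
    [0,0,0.015,0,0,0],
    [0,0,0.02,0,0,0],
    [0,0,0.02,0,0,0],
  ],
)

```text
t: 2.6
tool_pos: [0.4868, 0.0592, 0.2587]
orientation: [0.169, -3.137, 0.0]
force: [0.3, 0.4, 0.2]
opening: 0.0005
gripper_force: 0.0
```

arm_command(
  increments=[
    [0,-0.015,0,0,0,0],
    [0,-0.015,0.005,0,0,0],
    [0,-0.015,0.01,0,0,0],
    [0,-0.015,0.015,0,0,0],
    [0,-0.015,0.015,0,0,0],
  ],
)

```text
t: 3.22
tool_pos: [0.4872, 0.0561, 0.256]
orientation: [-0.169, 3.137, -0.001]
force: [-2.1, -1.0, 4.8]
opening: 0.0004
gripper_force: 2.6
```

arm_command(
  increments=[
    [0,0,0.003,0,0,0],
    [0,0,0.005,0,0,0],
    [0,0,0.005,0,0,0],
    [0,0,0.005,0,0,0],
    [0,0,0.005,0,0,0],
  ],
)

```text
t: 3.85
tool_pos: [0.4872, 0.0562, 0.2551]
orientation: [-0.169, 3.137, -0.001]
force: [-3.7, -1.3, 6.2]
opening: 0.0004
gripper_force: 2.8
```

arm_command(
  increments=[
    [0,0,0.003,0,0,0],
    [0,0,0.005,0,0,0],
    [0,0,0.005,0,0,0],
    [0,0,0.005,0,0,0],
    [0,0,0.005,0,0,0],
  ],
)

```text
t: 4.47
tool_pos: [0.4872, 0.0561, 0.2541]
orientation: [0.169, -3.137, 0.001]
force: [-3.6, -0.7, 5.6]
opening: 0.0006
gripper_force: 3.0
```

arm_command(
  increments=[
    [0,0,0.003,0,0,0],
    [0,0,0.005,0,0,0],
    [0,0,0.005,0,0,0],
    [0,0,0.005,0,0,0],
    [0,0,0.005,0,0,0],
  ],
)

```text
t: 5.1
tool_pos: [0.4872, 0.0561, 0.2532]
orientation: [-0.169, 3.137, -0.001]
force: [-2.7, -1.9, 7.5]
opening: -0.0
gripper_force: 3.2
```

arm_command(
  increments=[
    [0,0,0.002,0,0,0],
    [0,0,0.004,0,0,0],
    [0,0,0.004,0,0,0],
    [0,0,0.004,0,0,0],
    [0,0,0.004,0,0,0],
  ],
)

```text
t: 5.72
tool_pos: [0.4872, 0.0562, 0.2524]
orientation: [-0.169, 3.137, -0.001]
force: [-3.9, -1.5, 6.7]
opening: 0.0002
gripper_force: 3.4
```

arm_command(
  increments=[
    [0,0,0.002,0,0,0],
    [0,0,0.004,0,0,0],
    [0,0,0.004,0,0,0],
    [0,0,0.004,0,0,0],
    [0,0,0.004,0,0,0],
  ],
)

```text
t: 6.35
tool_pos: [0.4872, 0.0561, 0.2517]
orientation: [-0.169, 3.137, -0.001]
force: [-3.6, -1.6, 7.0]
opening: 0.0006
gripper_force: 3.5
```

arm_command(
  increments=[
    [0,0,0.002,0,0,0],
    [0,0,0.004,0,0,0],
    [0,0,0.004,0,0,0],
    [0,0,0.004,0,0,0],
    [0,0,0.004,0,0,0],
  ],
)

```text
t: 6.98
tool_pos: [0.4872, 0.0562, 0.2509]
orientation: [-0.169, 3.137, -0.001]
force: [-3.3, -1.6, 8.2]
opening: 0.0002
gripper_force: 3.9
```

arm_command(
  increments=[
    [0,0,0.002,0,0,0],
    [0,0,0.004,0,0,0],
    [0,0,0.004,0,0,0],
    [0,0,0.004,0,0,0],
    [0,0,0.004,0,0,0],
  ],
)

```text
t: 7.6
tool_pos: [0.4873, 0.0562, 0.2504]
orientation: [-0.169, 3.137, -0.001]
force: [-5.7, -2.3, 10.4]
opening: 0.0007
gripper_force: 5.1
```

arm_command(
  increments=[
    [0,0,-0.02,0,0,0],
    [0,0,-0.06,0,0,0],
    [0.1,0,-0.2,0,0,0],
    [0.3,0,-0.4,0,0,0],
    [0.5,0,-0.6,0,0,0],
  ],
)

```text
t: 8.22
tool_pos: [0.3865, 0.0456, 0.3703]
orientation: [0.169, -3.136, -0.001]
force: [0.7, 0.2, 1.5]
opening: 0.0003
gripper_force: 0.0
```

arm_command(
  increments=[
    [0.02,0.2,0,0,0,0],
    [0.02,0.2,0,0,0,0],
    [0.02,0.2,0,0,0,0],
    [0.02,0.2,0,0,0,0],
    [0.02,0.2,0,0,0,0],
  ],
  fingers=-1,
)

```text
t: 8.85
tool_pos: [0.3796, 0.0844, 0.369]
orientation: [0.167, -3.136, 0.0]
force: [0.3, -0.3, -1.0]
opening: 0.0461
gripper_force: 0.0
```

Run:
```python
from h import *
c=read_camera("side"); save("e",c["image"])
M=R.from_euler("z",-.06+np.pi)*R.from_rotvec([np.pi,0,0]); inc([.407,-.294,.25],M); s=read_state(); print(s["force"],s["t"],s["opening"],s["tool_pos"])
```

```text
shift units [ 0.065 -1.896  0.596]
turn [-0.     -0.0003  0.053 ]
[ 0.17012565 -0.47109479 -0.47535307] 8.9 0.04983740695653908 [0.37963686 0.08442569 0.36911991]
```

View pics/e.png

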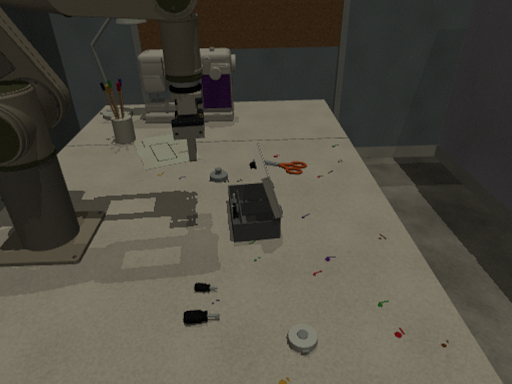

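The side view shows the lid swung open at about (268,180), with the drivers still at (203,288) and (197,317).

arm_command(
  increments=[
    [0,-0.2,0,0,0,0],
    [0.03,-0.45,0.05,0,0,0],
    [0.03,-0.7,0.1,0,0,0],
    [0.03,-0.9,0.1,0,0,0],
    [0.03,-0.95,0.1,0,0,0],
  ],
  fingers=-0.1,
)

```text
t: 9.52
tool_pos: [0.3937, -0.1068, 0.3492]
orientation: [0.163, -3.137, -0.0]
force: [0.2, 0.3, -0.0]
opening: 0.051
gripper_force: 0.0
```

arm_command(
  increments=[
    [0.03,-0.25,0.1,0,0,0.02],
    [0.035,-0.55,0.2,0,0,0.04],
    [0.035,-0.8,0.3,0,0,0.053],
    [0.035,-0.95,0.45,0,0,0.053],
    [0.035,-0.95,0.5,0,0,0.053],
  ],
)

```text
t: 10.15
tool_pos: [0.4068, -0.2951, 0.2473]
orientation: [-0.096, -3.138, -0.004]
force: [0.4, 1.2, -0.7]
opening: 0.051
gripper_force: 0.0
```

Run:
```python
from h import *
c=read_camera("wrist"); save("f",c["image"])
M=R.from_euler("z",-.06+np.pi)*R.from_rotvec([np.pi,0,0]); inc([.407,-.294,.189],M); s=read_state(); print(s["q"].round(2),s["t"],s["opening"],s["tool_pos"])
print(proj(c,[.407,-.294,.012]),proj(c,[.4545,-.2965,.012]))
```

```text
shift units [-0.003 -0.002  0.288]
turn [ 0.001  -0.0011 -0.0002]
[-0.73  0.01  1.92  0.    1.22 -2.24] 10.2 0.051185015202090255 [ 0.40656163 -0.2938161   0.24665313]
[256.30034579 217.63671764] [256.76150495 271.17859616]
```

View pics/f.png

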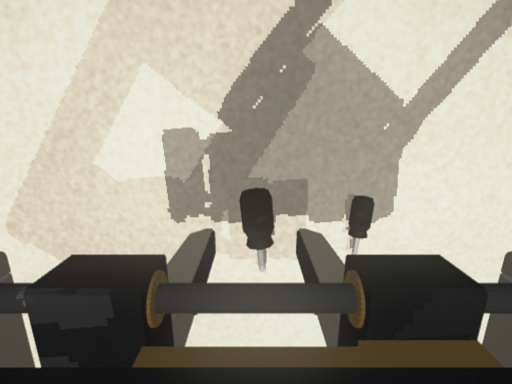

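The wrist view shows the handle centred at (257,218) with its tip at (262,270), about 0.09 rad off the commanded yaw. The small driver at (361,215) is outside the fingers.

arm_command(
  increments=[
    [-0.003,0,0.07,0,0,-0.028],
    [-0.003,0,0.15,0,0,-0.028],
    [-0.003,0,0.22,0,0,-0.028],
    [-0.003,0,0.27,0,0,-0.028],
    [-0.003,0,0.285,0,0,-0.028],
  ],
)

```text
t: 10.82
tool_pos: [0.4077, -0.294, 0.1917]
orientation: [0.045, -3.14, -0.001]
force: [0.2, 0.1, -0.0]
opening: 0.0511
gripper_force: 0.0
```

arm_command(
  increments=[
    [0,0,0,0,0,0],
    [0,0,0,0,0,0],
    [0,0,0,0,0,0],
    [0,0,0,0,0,0],
    [0,0,0,0,0,0],
  ],
  fingers=1,
  force=20,
)

```text
t: 11.45
tool_pos: [0.4081, -0.2945, 0.193]
orientation: [-0.045, 3.141, -0.001]
force: [-0.9, 0.6, 3.2]
opening: 0.0236
gripper_force: 20.0
```

arm_command(
  increments=[
    [0,0,-0.1,0,0,0],
    [0,0,-0.3,0,0,0],
    [0,0,-0.5,0,0,0],
    [0,0,-0.6,0,0,0],
    [0,0,-0.6,0,0,0],
  ],
)

```text
t: 12.08
tool_pos: [0.4084, -0.2948, 0.3143]
orientation: [-0.045, 3.139, -0.004]
force: [-0.8, 0.4, -0.5]
opening: 0.0238
gripper_force: 20.0
```

Run:
```python
from h import *
C=np.array([.5288,.0603]); ex=np.array([.9943,.1068]); ey=np.array([-.1068,.9943])
t=C-.0*ex-.038*ey; print(t)
M=R.from_euler("z",.107+np.pi)*R.from_rotvec([np.pi,0,0]); inc([*t,.300],M); s=read_state(); print(s["q"].round(2),s["t"],s["opening"],s["tool_pos"])
```

```text
[0.5328584 0.0225166]
shift units [-0.668  1.568  0.069]
turn [-0.0008  0.0008 -0.0249]
[-0.73 -0.07  1.86 -0.    1.35 -2.33] 12.075 0.023773550490023738 [ 0.40839015 -0.2948173   0.31429485]
```

arm_command(
  increments=[
    [-0.05,0.15,0,0,0,0],
    [-0.15,0.35,0,0,0,0],
    [-0.25,0.58,0,0,0,0],
    [-0.33,0.75,0,0,0,0],
    [-0.34,0.8,0,0,0,0],
  ],
)

```text
t: 12.7
tool_pos: [0.4712, -0.1306, 0.3107]
orientation: [0.049, -3.139, -0.002]
force: [0.2, 0.0, -0.2]
opening: 0.0236
gripper_force: 20.0
```

arm_command(
  increments=[
    [-0.08,0.2,0,0,0,-0.01],
    [-0.18,0.45,0,0,0,-0.02],
    [-0.27,0.65,0,0,0,-0.025],
    [-0.33,0.77,0,0,0,-0.025],
    [-0.33,0.77,0,0,0,-0.025],
  ],
)

```text
t: 13.32
tool_pos: [0.5327, 0.0241, 0.3112]
orientation: [0.172, -3.135, -0.0]
force: [0.2, -0.3, -0.9]
opening: 0.0239
gripper_force: 20.0
```

Run:
```python
from h import *
c=read_camera("side"); w=read_camera("wrist")
save("g",np.hstack([cv2.resize(c["image"][120:250,180:310],(390,390)),cv2.resize(w["image"],(400,300)).repeat(1,0)[:390] if 0 else cv2.copyMakeBorder(cv2.resize(w["image"],(400,300)),0,90,0,0,cv2.BORDER_CONSTANT)]))
M=R.from_euler("z",.107+np.pi)*R.from_rotvec([np.pi,0,0]); inc([.5329,.0225,.198],M); s=read_state(); print(s["q"].round(2),s["t"],s["opening"],s["tool_pos"])
```

```text
shift units [-0.004 -0.001  0.567]
turn [-0.0001 -0.0006  0.0002]
[-0.05  0.01  1.78 -0.    1.35 -1.73] 13.425 0.023652626604936798 [0.53228744 0.02258591 0.31147345]
```

View pics/g.png

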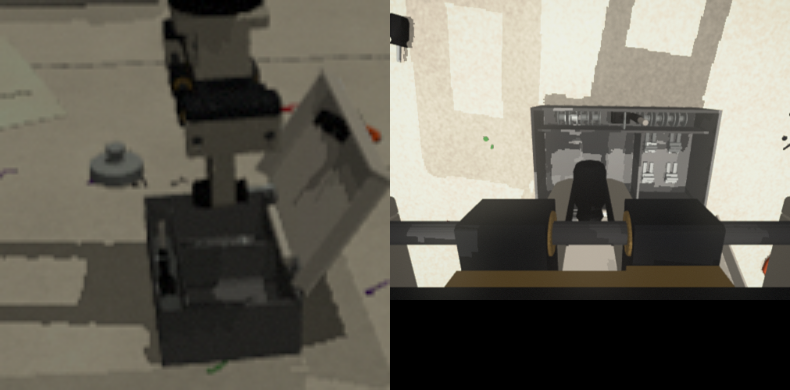

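The lid is fully open, leaning back (side crop), and the wrist view shows the driver centred over the well, at about (590,190) between walls at 540 and 638.

arm_command(
  increments=[
    [-0.002,0,0.13,0,0,0],
    [-0.002,0,0.28,0,0,0],
    [-0.002,0,0.43,0,0,0],
    [-0.002,0,0.52,0,0,0],
    [-0.002,0,0.56,0,0,0],
  ],
)

```text
t: 14.05
tool_pos: [0.5326, 0.0226, 0.1994]
orientation: [0.167, -3.135, -0.0]
force: [-0.2, -0.0, -0.2]
opening: 0.0236
gripper_force: 20.0
```

arm_command(
  increments=[
    [0,0,0,0,0,0],
    [0,0,0.003,0,0,0],
    [0,0,0.005,0,0,0],
    [0,0,0.005,0,0,0],
    [0,0,0.005,0,0,0],
  ],
)

```text
t: 14.68
tool_pos: [0.5332, 0.0235, 0.1998]
orientation: [-0.169, 3.137, -0.0]
force: [-0.4, 0.2, -1.4]
opening: 0.0235
gripper_force: 20.0
```

arm_command(
  increments=[
    [0,0,0.003,0,0,0],
    [0,0,0.006,0,0,0],
    [0,0,0.008,0,0,0],
    [0,0,0.008,0,0,0],
    [0,0,0.008,0,0,0],
  ],
)

```text
t: 15.3
tool_pos: [0.5331, 0.0234, 0.1979]
orientation: [0.169, -3.137, -0.0]
force: [0.0, -0.7, -0.9]
opening: 0.0237
gripper_force: 20.0
```

arm_command(
  increments=[
    [0,0,0,0,0,0],
    [0,0,0,0,0,0],
    [0,0,0,0,0,0],
    [0,0,0,0,0,0],
    [0,0,0,0,0,0],
  ],
  fingers=0,
)

```text
t: 15.92
tool_pos: [0.5332, 0.0234, 0.1979]
orientation: [0.169, -3.137, 0.0]
force: [0.8, -0.3, -0.4]
opening: 0.0465
gripper_force: 0.0
```

arm_command(
  increments=[
    [0,0,-0.15,0,0,0],
    [0,0,-0.4,0,0,0],
    [0.05,0,-0.65,0,0,0],
    [0.1,0,-0.85,0,0,0],
    [0.1,0,-0.85,0,0,0],
  ],
)

```text
t: 16.55
tool_pos: [0.5141, 0.0212, 0.3724]
orientation: [-0.168, 3.129, -0.001]
force: [0.1, -0.0, -0.9]
opening: 0.0464
gripper_force: 0.0
```

Run:
```python
from h import *
w=read_camera("wrist"); c=read_camera("scene")
save("h",np.hstack([cv2.resize(c["image"][160:260,200:330],(390,300)),cv2.resize(w["image"],(400,300))]))
C=np.array([.5288,.0603]); ex=np.array([.9943,.1068])
M=R.from_euler("z",.107+np.pi)*R.from_rotvec([np.pi,0,0])
t=C+.190*ex; print(t); inc([*t,.385],M); s=read_state(); print(s["q"].round(2),s["t"],s["opening"],s["tool_pos"])
```

```text
[0.717717 0.080592]
shift units [-1.048  0.186 -0.084]
turn [-0.      0.0003  0.0001]
[-0.06 -0.08  1.77  0.    1.45 -1.74] 16.65 0.04635017633475599 [0.51326953 0.0212426  0.3680549 ]
```

View pics/h.png

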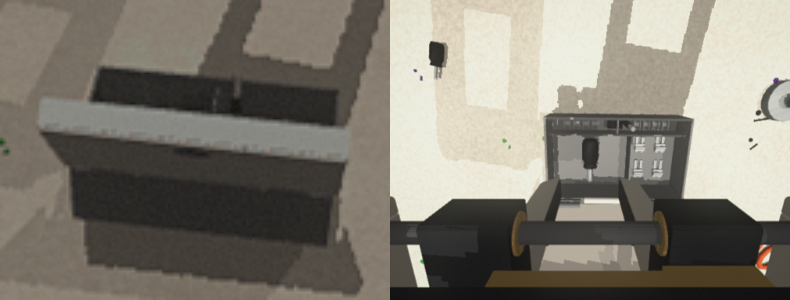

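The wrist view shows the driver lying in the well at (590,155), clear of the walls. The scene crop shows the lid open and leaning back.

arm_command(
  increments=[
    [0,0,-0.15,0,0,0],
    [-0.15,0.05,-0.17,0,0,0],
    [-0.4,0.12,-0.17,0,0,0],
    [-0.7,0.186,-0.17,0,0,0],
    [-0.95,0.186,-0.17,0,0,0],
  ],
  fingers=1,
)

```text
t: 17.27
tool_pos: [0.6997, 0.08, 0.3988]
orientation: [0.17, -3.134, -0.001]
force: [0.3, -0.0, 0.4]
opening: 0.0022
gripper_force: 0.0
```

arm_command(
  increments=[
    [-0.1,0,0,0,0,0],
    [-0.1,0,0,0,0,0],
    [-0.1,0,0,0,0,0],
    [-0.1,0,0,0,0,0],
    [-0.1,0,0,0,0,0],
  ],
)

```text
t: 17.9
tool_pos: [0.7176, 0.0807, 0.4026]
orientation: [-0.168, 3.136, -0.0]
force: [-0.5, -0.3, -0.5]
opening: 0.0003
gripper_force: 0.0
```

```bash
cat > lid.py <<'E'
from h import *
s=read_state(); C=np.array([.5288,.0603]); ex=np.array([.9943,.1068]); ey=np.array([-.1068,.9943])
d=s["tool_pos"][:2]-C; x0,y0,z0=d@ex,d@ey,s["tool_pos"][2]; print("case x,y,z",x0,y0,z0,s["t"],s["force"].round(1),s["q"].round(2))
w=.008
def pose(th):
    if th>np.pi/2: # side contact with tip corner
        zt=.085; px=-.123*np.cos(th)+.0055*np.sin(th)
    else:
        r=.085+(.110-.085)*(1-th/(np.pi/2)); px=-r*np.cos(th)+.0055*np.sin(th); zt=r*np.sin(th)+.0055*np.cos(th)
    return .060+px+w, .0655+zt+.186
for th in np.r_[2.15:1.5707:-.1,np.pi/2,1.5:-.01:-.1]:
    x,z=pose(th); print(round(th,2),np.round([x,z],4),"units x,z:",np.round([(x0-x)/.2,(z0-z)/.2],3))
E
python3 lid.py
```

```text
case x,y,z 0.18985052755337334 9.199749946540417e-05 0.4025765195296516 17.9 [-0.5 -0.3 -0.5] [ 0.04  0.47  1.09 -0.    1.58 -1.64]
2.15 [0.1399 0.3365] units x,z: [0.25 0.33]
2.05 [0.1296 0.3365] units x,z: [0.301 0.33 ]
1.95 [0.1186 0.3365] units x,z: [0.356 0.33 ]
1.85 [0.1072 0.3365] units x,z: [0.413 0.33 ]
1.75 [0.0953 0.3365] units x,z: [0.473 0.33 ]
1.65 [0.0832 0.3365] units x,z: [0.533 0.33 ]
1.57 [0.0735 0.3365] units x,z: [0.582 0.33 ]
1.5 [0.0674 0.3378] units x,z: [0.612 0.324]
1.4 [0.0585 0.3389] units x,z: [0.657 0.318]
1.3 [0.0494 0.339 ] units x,z: [0.702 0.318]
1.2 [0.0402 0.3382] units x,z: [0.748 0.322]
1.1 [0.0309 0.3364] units x,z: [0.795 0.331]
1.0 [0.0218 0.3336] units x,z: [0.84  0.345]
0.9 [0.0128 0.3299] units x,z: [0.885 0.364]
0.8 [0.0042 0.3251] units x,z: [0.928 0.387]
0.7 [-0.0041  0.3194] units x,z: [0.97  0.416]
0.6 [-0.0118  0.3128] units x,z: [1.008 0.449]
0.5 [-0.0189  0.3052] units x,z: [1.044 0.487]
0.4 [-0.0253  0.2969] units x,z: [1.076 0.528]
0.3 [-0.0309  0.2879] units x,z: [1.104 0.574]
0.2 [-0.0356  0.2781] units x,z: [1.127 0.622]
0.1 [-0.0393  0.2678] units x,z: [1.146 0.674]
-0.0 [-0.042  0.257] units x,z: [1.159 0.728]
```

arm_command(
  increments=[
    [0,0,0.1,0,0,0],
    [0,0,0.25,0,0,0],
    [0.05,0,0.33,0,0,0],
    [0.12,0,0.33,0,0,0],
    [0.18,0,0.33,0,0,0],
  ],
)

```text
t: 18.52
tool_pos: [0.6812, 0.0768, 0.3337]
orientation: [0.168, -3.135, -0.0]
force: [-0.6, -0.1, 0.3]
opening: 0.0008
gripper_force: 0.0
```

arm_command(
  increments=[
    [0.04,0,0,0,0,0],
    [0.07,0,0,0,0,0],
    [0.1,0,0,0,0,0],
    [0.13,0,0,0,0,0],
    [0.16,0,0,0,0,0],
  ],
)

```text
t: 19.15
tool_pos: [0.6503, 0.0734, 0.3362]
orientation: [-0.169, 3.136, -0.0]
force: [2.5, -0.1, 1.7]
opening: 0.0003
gripper_force: 1.0
```

arm_command(
  increments=[
    [0.03,0,0,0,0,0],
    [0.06,0,0,0,0,0],
    [0.1,0,0,0,0,0],
    [0.13,0,0,0,0,0],
    [0.16,0,0,0,0,0],
  ],
)

```text
t: 19.77
tool_pos: [0.6181, 0.07, 0.3359]
orientation: [0.169, -3.137, -0.0]
force: [0.8, -0.7, 2.1]
opening: 0.0006
gripper_force: 0.7
```

arm_command(
  increments=[
    [0.03,0,0,0,0,0],
    [0.06,0,0,0,0,0],
    [0.09,0,-0.003,0,0,0],
    [0.12,0,-0.007,0,0,0],
    [0.15,0,-0.011,0,0,0],
  ],
)

```text
t: 20.4
tool_pos: [0.5884, 0.0668, 0.3381]
orientation: [0.169, -3.137, 0.0]
force: [1.8, -0.2, -1.8]
opening: 0.0005
gripper_force: 1.0
```

```bash
python3 lid.py|head -1
```

```text
case x,y,z 0.05996884633076193 7.547287790772273e-05 0.33805821086692356 20.4 [ 1.8 -0.2 -1.8] [ 0.03  0.15  1.59 -0.    1.4  -1.65]
```

arm_command(
  increments=[
    [0.03,0,0,0,0,0],
    [0.06,0,0,0,0,0],
    [0.09,0,0.003,0,0,0],
    [0.12,0,0.007,0,0,0],
    [0.145,0,0.012,0,0,0],
  ],
)

```text
t: 21.02
tool_pos: [0.5596, 0.0637, 0.3358]
orientation: [-0.169, 3.137, -0.0]
force: [2.6, -0.2, -0.6]
opening: 0.0006
gripper_force: 1.0
```

arm_command(
  increments=[
    [0.027,0,0.008,0,0,0],
    [0.054,0,0.018,0,0,0],
    [0.081,0,0.029,0,0,0],
    [0.107,0,0.042,0,0,0],
    [0.133,0,0.056,0,0,0],
  ],
)

```text
t: 21.65
tool_pos: [0.5332, 0.0609, 0.3244]
orientation: [-0.169, 3.137, -0.0]
force: [3.0, 0.5, 1.0]
opening: 0.0009
gripper_force: 1.1
```

arm_command(
  increments=[
    [0.025,0,0.017,0,0,0],
    [0.05,0,0.036,0,0,0],
    [0.073,0,0.056,0,0,0],
    [0.095,0,0.077,0,0,0],
    [0.116,0,0.1,0,0,0],
  ],
)

```text
t: 22.28
tool_pos: [0.5102, 0.0584, 0.3043]
orientation: [-0.169, 3.137, 0.0]
force: [2.6, 0.6, 1.2]
opening: 0.0004
gripper_force: 1.1
```

arm_command(
  increments=[
    [0.02,0,0.025,0,0,0],
    [0.038,0,0.05,0,0,0],
    [0.055,0,0.078,0,0,0],
    [0.07,0,0.106,0,0,0],
    [0.083,0,0.135,0,0,0],
  ],
)

```text
t: 22.9
tool_pos: [0.4938, 0.0566, 0.2772]
orientation: [-0.169, 3.137, -0.0]
force: [2.2, 1.0, 2.7]
opening: 0.0007
gripper_force: 1.2
```

arm_command(
  increments=[
    [0.008,0,0.02,0,0,0],
    [0.015,0,0.04,0,0,0],
    [0.022,0,0.06,0,0,0],
    [0.028,0,0.075,0,0,0],
    [0.028,0,0.08,0,0,0],
  ],
)

```text
t: 23.52
tool_pos: [0.4883, 0.056, 0.2614]
orientation: [0.169, -3.137, 0.0]
force: [0.7, 0.5, 2.4]
opening: 0.0005
gripper_force: 1.4
```

```bash
python3 lid.py|head -1
```

```text
case x,y,z -0.04076727077185551 1.27213838612948e-05 0.2613500624807935 23.525 [0.7 0.5 2.4] [ 0.01 -0.04  1.94 -0.    1.25 -1.67]
```

arm_command(
  increments=[
    [0.004,0,0.008,0,0,0],
    [0.006,0,0.016,0,0,0],
    [0.006,0,0.024,0,0,0],
    [0.006,0,0.034,0,0,0],
    [0.006,0,0.034,0,0,0],
  ],
)

```text
t: 24.15
tool_pos: [0.4874, 0.0559, 0.2549]
orientation: [-0.169, 3.137, -0.0]
force: [1.8, 0.4, 5.9]
opening: 0.0007
gripper_force: 2.8
```

arm_command(
  increments=[
    [0,0,0.004,0,0,0],
    [0,0,0.008,0,0,0],
    [0,0,0.01,0,0,0],
    [0,0,0.01,0,0,0],
    [0,0,0.01,0,0,0],
  ],
)

```text
t: 24.78
tool_pos: [0.4873, 0.0559, 0.2531]
orientation: [-0.169, 3.137, -0.0]
force: [1.7, 0.1, 6.9]
opening: 0.0007
gripper_force: 3.2
```

arm_command(
  increments=[
    [0,0,0.004,0,0,0],
    [0,0,0.008,0,0,0],
    [0,0,0.01,0,0,0],
    [0,0,0.01,0,0,0],
    [0,0,0.01,0,0,0],
  ],
)

```text
t: 25.4
tool_pos: [0.4873, 0.0559, 0.2512]
orientation: [-0.169, 3.137, -0.0]
force: [0.7, 0.2, 7.1]
opening: 0.0006
gripper_force: 3.7
```

arm_command(
  increments=[
    [0,0,0.002,0,0,0],
    [0,0,0.003,0,0,0],
    [0,0,0.003,0,0,0],
    [0,0,0.003,0,0,0],
    [0,0,0.003,0,0,0],
  ],
)

```text
t: 26.02
tool_pos: [0.4874, 0.0559, 0.2507]
orientation: [-0.169, 3.137, -0.0]
force: [-0.1, -0.4, 7.8]
opening: 0.0003
gripper_force: 4.3
```

arm_command(
  increments=[
    [0,0,0.002,0,0,0],
    [0,0,0.003,0,0,0],
    [0,0,0.003,0,0,0],
    [0,0,0.003,0,0,0],
    [0,0,0.003,0,0,0],
  ],
)

```text
t: 26.65
tool_pos: [0.4874, 0.0559, 0.2503]
orientation: [-0.169, 3.137, -0.0]
force: [-0.7, -0.2, 10.7]
opening: 0.0002
gripper_force: 5.3
```

arm_command(
  increments=[
    [0,0,-0.01,0,0,0],
    [0,0,-0.03,0,0,0],
    [0,0,-0.05,0,0,0],
    [0,0,-0.1,0,0,0],
    [0,0,-0.2,0,0,0],
  ],
)

```text
t: 27.28
tool_pos: [0.4862, 0.0558, 0.2886]
orientation: [0.168, -3.133, -0.0]
force: [0.7, 0.7, -0.2]
opening: 0.0006
gripper_force: 0.0
```

arm_command(
  increments=[
    [0.2,0,-0.2,0,0,0],
    [0.4,0,-0.4,0,0,0],
    [0.4,0,-0.4,0,0,0],
    [0.4,0,-0.4,0,0,0],
    [0.4,0,-0.4,0,0,0],
  ],
)

```text
t: 27.9
tool_pos: [0.4076, 0.0473, 0.368]
orientation: [0.169, -3.134, -0.0]
force: [-0.2, -0.2, -0.6]
opening: 0.0001
gripper_force: 0.0
```

Run:
```python
from h import *
c=read_camera("side"); d=read_camera("scene")
save("i",np.hstack([cv2.resize(c["image"][120:250,180:310],(390,390)),cv2.resize(d["image"][150:280,200:330],(390,390))]))
s=read_state(); print(s["t"],s["force"].round(1),s["tool_pos"])
```

```text
28.0 [-0.1 -0.7  0.1] [0.40771805 0.04731149 0.36803811]
```

View pics/i.png

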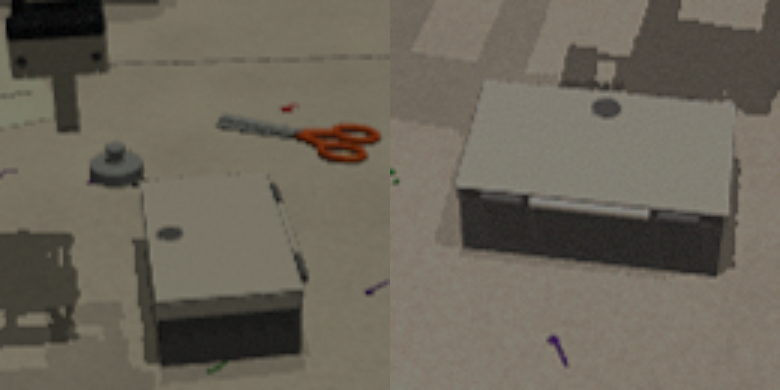

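Both views show the lid shut and flat, as at the start, 1.3 s after the push: the spot is at (169,233) in the side crop and (606,107) in the scene crop. The gripper is clear.

```bash
python3 -c "
from plant import *
print(close_job())"
```

```text
the job is handed in; nothing more can be done
None
```

The screwdriver is in the tool well and the lid is latched shut. The job was handed in at about 28 s, the wrist read at most about 12 N while pressing, and the weight, tape measure and scissors were not touched; the judge's verdict was not shown.

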